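# Set the suction level and start the pump

### The arm

A 7-joint arm with a two-finger parallel gripper is mounted at the origin on the work surface. World frame = base frame: x ahead of the robot, y to its left, z up, the work surface at z = 0. Lengths are in m, angles in rad, forces in N, time in s.
With the tool pointing down it reaches from about 0.4 to 0.85 m from the base axis. Payload 4.5 kg.
Tool frame: the origin (TCP) lies between the finger pads; the fingertips stand r.nose_length ahead of it and the grasp point (between the pads) lies 3 mm ahead of it (r.nose_length is the distance from the TCP to the fingertips, in m); y points along the fingers, x is the direction in which the jaws open and shut, and the axes are right-handed (so a half turn about y gives the same grasp; the last joint's range is limited). The gripper opens to 88 mm and grips with 3 to 60 N. Pads are 18 mm wide; open, the fingers measure 123 mm over their backs; the gripper's body (75 mm by 187 mm) begins 45 mm behind the grasp point.
Start: joints at [-1.138, 0.689, -0.195, 1.565, 0.157, 0.902, -0.215], TCP at [0.243, 0.576, 0.261] pointing down, gripper open.
Joint ranges: [-3.01, 3.01], [-0.46, 2.08], [-1.47, 1.51], [0.13, 2.56], [-1, 4.14], [0.04, 2.09], [-2.66, 2.66]. Speed limits (rad/s): [2.57, 2.57, 3.14, 3.14, 3.14, 3.14, 3.14].

### API

Orientations are given as a unit quaternion [w, x, y, z].
In Python, from workcell import r gives the robot as it stands. The module is installed in compiled form; this text tells all that it offers.
- The arm moves only by the shell command python3 -m jog 'ROWS'. ROWS is JSON, a list of rows, each a list of 7 numbers: the turn, a rotation vector about the tool's x, y, z in degrees, then the shift along the tool's x, y, z in cm, then the opening, from 0 (shut) to 1 (fully open). In form: [[ax, ay, az, tx, ty, tz, claw], ...]. A call has 1 to 5 rows; each row is the pose to reach, as a shift and turn from the pose measured when the call began, along the tool's axes at that moment; what a row does not reach only later rows make up. A row lasts 1/12 s, in which the tool goes at most 41.7 mm and 7.16 degrees, less where a joint would pass 70% of its speed; a pose out of reach is approached as far as the arm can. A call with a gripper value outside its range is refused whole. The fingers move at their own pace and stop on an object; the grip force is fixed at half the most. Time passes only in rows, so rows that repeat a pose let the fingers close. It gives the time, the measured TCP pose, the force and the opening at its end, in the units of the state.
- r.get_obs(): the state, without advancing time (a new reading comes with each control period).
- r.snapshot(name): name is "scene" or "top" or "wrist"; returns a dict with "color" (420x560x3 uint8, red, green, blue), "vfov" (degrees; the focal length in pixels is half the picture's height over the tangent of half this angle, whatever the lens; pixels are square), "cx", "cy" (the principal point, pixels), "eye" and "orientation" of the camera in the world. Camera axes: x right, y down, z forward; pixel columns grow to the right and rows downward; lengths in m; the calibration is good to about 2 mm. The wrist camera is an equidistant fisheye: a pixel r from the principal point sees the ray r / f radians off the axis. A picture is of the moment at which its call begins. There is no depth.
- r.hand_in(): hands the job in, once; it reports no verdict.
The state is a dict: "time": time; "qpos": joint angles; "joint_velocities": joint speeds; "joint_efforts": joint torques, N m; "tcp_pos": TCP position; "tool_rot": TCP orientation; "wrist_force": force on the tool from outside, world axes, zero at the start; "torque": the same for the moment, N m; "finger_gap": opening from 0.0 (shut) to 1.0 (fully open).
Only numpy, scipy, OpenCV 4.12 (cv2) and the standard library are available. Lean on these libraries where they do the work, as an engineer would, in place of code of your own. Each camera call takes 0.05 s, during which the arm holds its last target.

### The job

Set the suction unit ready for the next patient: with a fingertip push the black wing of its selector round clockwise, click by click, until it rests in the click at the green mark (the fifth click from the off stop), without running on past it. Then press the green start key down and let go. Do not press the red key, push gently, and leave the jar, the cup and the dropper bottle standing where they are.

Things in the scene. Friction and masses are not known exactly. Their poses are not given: they have to be found in the camera images.
- console: Suction console: fixed white box, 240 (x) x 320 (y) x 80 mm high, with a blue stripe on its front (-x). Origin: centre of its underside; z up. Only the selector and the two keys stand up from its flat top
- selector_axis (a point): Point on the selector's vertical turning axis, at the height of the console's top. Around it a flat grey scale plate (radius 74 mm) has 8 flat marks at radius 64 mm: seven white, and the green one of the fifth click. They lie at 105 (off), 75, 45, 15, -15, -45 (green), -75, -105 degrees, counter-clockwise from above from the console's x axis
- green_mark (a point): Centre of the flat green mark (14 mm across) of the fifth click, on the console's top, 64 mm from the selector's axis
- selector (a joint): Selector angle in rad, growing clockwise from above; a click every 0.5236: 0 = off (end stop), 2.618 = fifth click (green mark), 3.665 = last. A spring pulls it into the nearest click, where it stays: pushed past halfway it snaps on into the next by itself. Starts anywhere from off to the third click. Turning takes about 0.1 N m
- wing_tip (a point): Outer end of the selector's black radial wing, on its top edge, mid-thickness, 52 mm from the axis: the selector points from the axis to here. The wing is 12 mm thick, 13 to 41 mm above the console's top, with a white line on top; it springs from a black hub (radius 18 mm, as high) on a grey disc (radius 44 mm, top 13 mm above the console's top)
- start_key (a joint): Travel of the green start key in m: 0 = up, 0.006 = fully down (4 N). It springs back when let go
- start_key_top (a point): Centre of the top face of the green start key (round cap of radius 17 mm in a white housing on the console's top). Pressed straight down. The green and the red key stand 100 mm apart and may have changed places
- stop_key (a joint): Travel of the red key in m: 0 = up, 0.006 = fully down (4 N). Not to be pressed
- stop_key_top (a point): Centre of the top face of the red key, of the same size as the green one
- jar: Loose closed glass jar with a blue lid, radius 34 mm, 100 mm high, on the table to the left (+y) of the console. Origin: centre of its underside
- cup: Loose steel cup, rim radius 34 mm, 65 mm high, on the table to the left (+y) of the console. Origin: centre of its underside
- drops: Loose amber dropper bottle, radius 19 mm, 75 mm high, on the table to the right (-y) of the console. Origin: centre of its underside
Not all that is in view belongs to the job. Of the things that look like the drops, take the one that is farthest from the robot's base at the start. What is shaped like the cup but purple is not meant.

How it is judged:
On the way, in this order (a step that is already met when the one before it is completed fails the run):
1. the selector rests in the fifth click, at the green mark (value of joint selector between 2.5 and 2.736 rad and velocity of joint selector between -0.2 and 0.2 rad/s), for 0.3 s.
2. the green start key is pressed down (value of joint start_key above 0.004 m), for 0.04 s.
At the end, for the whole second after the job is handed in: The selector rests in its fifth click at the green mark (within 0.118 rad), the green key has been pressed after that and is up again, the red key is up, and jar, cup and dropper bottle stand upright within 15 mm of where they were (value of joint selector between 2.5 and 2.736 rad and value of joint each of start_key, stop_key below 0.0015 m and angle between each of jar, cup, drops's own z axis and vertical below 0.15 rad and distance of each of jar, cup, drops from where it was at the start of the episode below 0.015 m); the robot touches nothing.
It fails at once if the selector is turned past the fifth click (more than halfway to the sixth) (value of joint selector above 2.88 rad).
It fails at once if the start key is pressed while the selector is not at the green mark (value of joint start_key above 0.003 m and (value of joint selector below 2.45 rad or value of joint selector above 2.786 rad)).
It fails at once if the red key is pressed (value of joint stop_key above 0.003 m).
It fails at once if the selector is pushed harder than 25 N (contact force between the fingers and selector above 25 N).
It fails at once if the jar, the cup or the dropper bottle is shoved, lifted or carried (distance of any of jar, cup, drops from where it was at the start of the episode above 0.02 m).
It also fails if it takes over 58 s, if anything falls off the work surface, if the arm or the gripper's body presses on something with over 40 N, if the wrist force passes 120 N, or if a joint passes its speed limit or range.

## Working session

There is one attempt and no reset: what is moved stays moved. The work goes in short steps, Python scripts to look and compute and a shell command to move; the robot and the scene stay as the last step left them, time stands still between calls to the robot, and variables do not carry over. Pictures are saved under pics/ and viewed, and the job is handed in when it is done.

```bash
mkdir -p pics; cat > h.py <<'E'
import numpy as np, cv2
from scipy.spatial.transform import Rotation as R
from workcell import r
def q2R(q): return R.from_quat([q[1],q[2],q[3],q[0]]).as_matrix()
def save(name,s): cv2.imwrite('pics/'+name+'.png',cv2.cvtColor(s['color'],cv2.COLOR_RGB2BGR))
def ray(s,u,v,wrist=False):
    f=210/np.tan(np.radians(s['vfov'])/2)
    x=(u-s['cx']);y=(v-s['cy'])
    if wrist:
        rr=np.hypot(x,y);t=rr/f
        d=np.array([np.sin(t)*x/max(rr,1e-9),np.sin(t)*y/max(rr,1e-9),np.cos(t)])
    else: d=np.array([x/f,y/f,1.])
    return np.array(s['eye']),q2R(s['orientation'])@d
def plane(s,u,v,z,wrist=False):
    e,d=ray(s,u,v,wrist); return e+d*(z-e[2])/d[2]
def proj(s,p):
    f=210/np.tan(np.radians(s['vfov'])/2)
    c=q2R(s['orientation']).T@(np.array(p)-s['eye']); return c[0]/c[2]*f+s['cx'],c[1]/c[2]*f+s['cy']
E
python3 - <<'E'
from h import *
import pickle
for n in ['scene','top','wrist']:
    s=r.snapshot(n); save(n+'0',s); pickle.dump(s,open(n+'0.pkl','wb')); print(n,s['vfov'],s['cx'],s['cy'],s['eye'],s['orientation'])
o=r.get_obs();print(o,r.nose_length)
E
```

```text
scene 49.45982360033628 270.42524833456264 215.70675149134556 [1.13282317 0.34163393 0.73518425] [-0.21530433  0.46914289  0.78437023 -0.34396561]
top 52.26079633819797 276.14021575023304 206.99376627545627 [0.36330471 0.01438446 1.02769771] [ 0.04988487 -0.69466854  0.71662758 -0.03730988]
wrist 65.70646984690485 278.29782328784756 207.03588734658453 [0.181427   0.60159536 0.38498694] [0.11129493 0.82566339 0.54834469 0.07219068]
{'time': 0.15, 'qpos': array([-1.13821117,  0.68979204, -0.19455202,  1.5660512 ,  0.15730927,
        0.90250374, -0.21510422]), 'joint_velocities': array([-0.00041011, -0.0021769 , -0.00035655, -0.00589215, -0.0010691 ,
       -0.00199547, -0.00101026]), 'joint_efforts': array([-1.85026955e-03, -5.27860737e+01, -1.26861367e+00, -1.53586006e+01,
       -5.25344652e-02,  3.91999827e-03,  1.15886060e-04]), 'tcp_pos': array([0.24254086, 0.57555607, 0.2601088 ]), 'tool_rot': array([-0.58882241,  0.58940738,  0.39069703, -0.39146258]), 'wrist_force': array([-0.44304323,  0.61712527, -0.1584587 ]), 'torque': array([ 0.01807054, -0.04912663,  0.00118224]), 'finger_gap': 0.9998683689399794} 0.022
```

View pics/scene0.png

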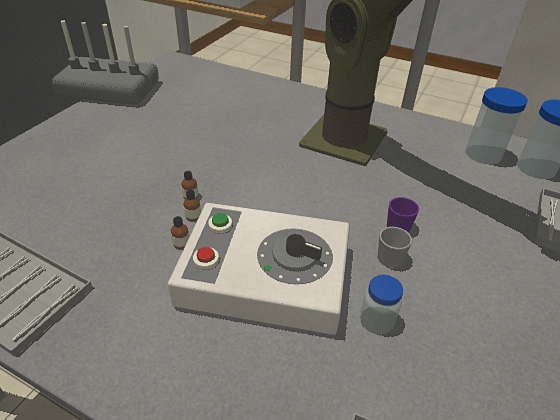

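View pics/top0.png

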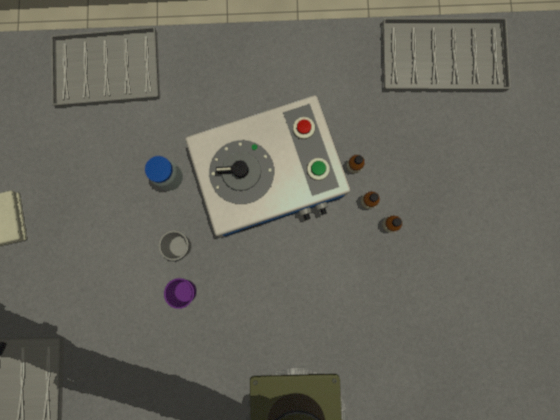

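```bash
python3 - <<'E'
from h import *
o=r.get_obs(); print(q2R(o['tool_rot']).round(3))
s=r.snapshot('top')
E
```

```text
[[ 0.388 -0.    -0.922]
 [ 0.922 -0.001  0.388]
 [-0.001 -1.    -0.   ]]
```

```bash
cat > m.py <<'E'
from h import *
import pickle
S={n:pickle.load(open(n+'0.pkl','rb')) for n in('top','scene')}
def blobs(s,f,amin=8):
    h=cv2.cvtColor(s['color'],cv2.COLOR_RGB2HSV).astype(int); m=f(h[...,0],h[...,1],h[...,2]).astype(np.uint8)
    n,l,st,c=cv2.connectedComponentsWithStats(m); return [(c[i].round(1).tolist(),int(st[i,4])) for i in range(1,n) if st[i,4]>=amin]
def tri(a,b):
    e1,d1=ray(S['top'],*a); e2,d2=ray(S['scene'],*b)
    d1/=np.linalg.norm(d1);d2/=np.linalg.norm(d2)
    t=np.linalg.lstsq(np.c_[d1,-d2],e2-e1,rcond=None)[0]
    p,q=e1+t[0]*d1,e2+t[1]*d2; return (p+q)/2,np.linalg.norm(p-q)
if __name__=='__main__':
  for n in S:
    s=S[n]
    print(n,'green',blobs(s,lambda h,S,v:(abs(h-65)<20)&(S>110)&(v>50)))
    print('red',blobs(s,lambda h,S,v:((h<5)|(h>175))&(S>180)&(v>90)))
    print('amber',blobs(s,lambda h,S,v:(h>3)&(h<17)&(S>130)&(v>25)&(v<180)))
    print('blue',blobs(s,lambda h,S,v:(abs(h-112)<10)&(S>170)&(v>60),30))
    m=((s['color'].min(2)>165)).astype(np.uint8)
    m=cv2.morphologyEx(m,cv2.MORPH_CLOSE,np.ones((5,5)))
    cs,_=cv2.findContours(m,cv2.RETR_EXTERNAL,cv2.CHAIN_APPROX_NONE); cs=[c for c in cs if cv2.contourArea(c)>5000]
    for c in cs: print('rect',cv2.minAreaRect(c))
    x0,y0,x1,y1=((170,80,410,250) if n=='top' else (160,165,420,335))
    c=cv2.resize(s['color'][y0:y1,x0:x1],None,fx=3.2,fy=3.2,interpolation=cv2.INTER_CUBIC)
    cv2.imwrite('pics/crop_%s.png'%n,c[:600,:800,::-1])
E
python3 m.py
```

```text
top green [([254.0, 146.7], 22), ([318.0, 167.8], 144)]
red [([303.5, 126.2], 135)]
amber [([355.2, 163.6], 119), ([369.7, 199.8], 118), ([391.6, 223.6], 126)]
blue [([158.1, 169.0], 504)]
scene green [([219.1, 218.3], 130), ([267.1, 267.2], 28)]
red [([204.0, 252.5], 82)]
amber [([244.6, 25.6], 72), ([275.3, 23.4], 27), ([280.5, 30.0], 96), ([314.3, 35.2], 140), ([224.2, 32.9], 8), ([219.2, 37.1], 8), ([399.8, 52.9], 272), ([462.4, 65.5], 883), ([188.0, 182.8], 83), ([190.0, 202.3], 89), ([177.8, 229.8], 104)]
blue [([504.3, 99.9], 861), ([550.9, 111.1], 395), ([386.3, 287.4], 597)]
rect ((260.1351318359375, 253.68917846679688), (172.45452880859375, 90.41944122314453), 9.462322235107422)
```

View pics/crop_top.png

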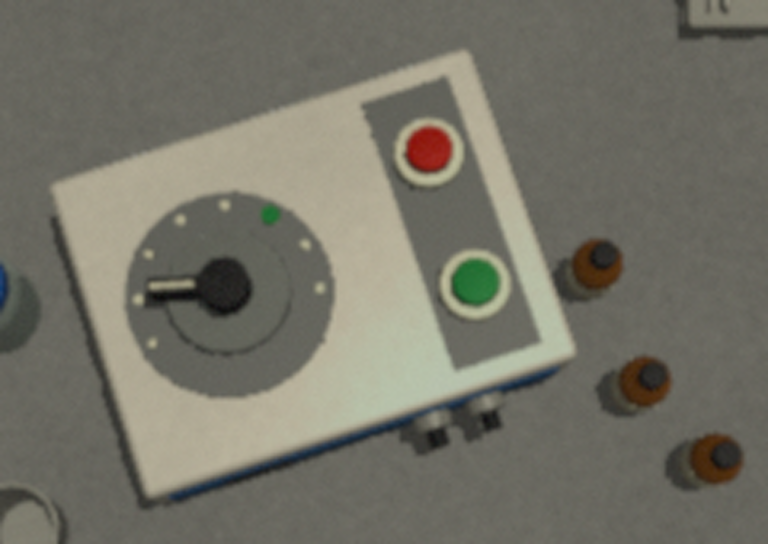

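View pics/crop_scene.png

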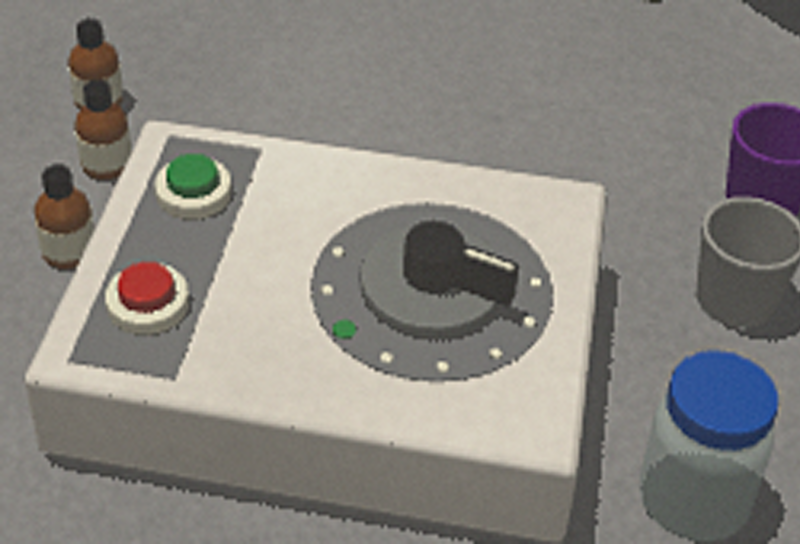

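```bash
python3 - <<'E'
from m import *
for n,a,b in [('gmark',(254,146.7),(267.1,267.2)),('green',(318,167.8),(219.1,218.3)),('red',(303.5,126.2),(204,252.5))]:
    print(n,tri(a,b),plane(S['top'],*a,.08),plane(S['scene'],*b,.08))
s=S['top'];g=cv2.cvtColor(s['color'],cv2.COLOR_RGB2GRAY)
m=(cv2.inRange(s['color'],(150,140,120),(255,255,255)))
m=cv2.morphologyEx(m,cv2.MORPH_OPEN,np.ones((3,3)))
m[:90]=0;m[250:]=0;m[:,:175]=0;m[:,360:]=0
cs,_=cv2.findContours(m,cv2.RETR_EXTERNAL,cv2.CHAIN_APPROX_NONE)
c=cv2.convexHull(np.vstack([c for c in cs if cv2.contourArea(c)>300])); rc=cv2.minAreaRect(c); print(rc)
for p in cv2.boxPoints(rc): print(p,plane(s,*p,.08))
E
```

```text
gmark (array([0.62061067, 0.07532862, 0.08105899]), np.float64(0.0006371538173926524)) [0.62076384 0.07568641 0.08      ] [0.6198987 0.0745999 0.08     ]
green (array([ 0.56354196, -0.06683726,  0.09847723]), np.float64(0.0023016662334367443)) [ 0.56696122 -0.06740171  0.08      ] [ 0.54736432 -0.07986395  0.08      ]
red (array([ 0.65939991, -0.03881133,  0.09939579]), np.float64(0.003268067356291678)) [ 0.66473717 -0.03844838  0.08      ] [ 0.64547264 -0.05208133  0.08      ]
((267.06182861328125, 164.15426635742188), (101.61056518554688, 140.3972930908203), 71.96571350097656)
[184.58334 137.57748] [0.64774434 0.23401667 0.08      ]
[318.0831   94.11246] [ 0.7396682  -0.07483199  0.08      ]
[349.5403  190.73105] [ 0.51239124 -0.13551203  0.08      ]
[216.04056 234.19608] [0.42459854 0.16469264 0.08      ]
```

```bash
python3 - <<'E'
from m import *
from scipy.optimize import least_squares
ang=np.radians([105,75,45,15,-15,-45,-75,-105])
pt=[(152,343),(138,299),(149,254),(181,220),(225,205),(270,215),(306,244),(320,288)]
ps=[None,None,(496,353),(442,366),(387,357),(344,329),(328,289),(338,251)]
T=np.array([plane(S['top'],170+a/3.2,80+b/3.2,.08)[:2] for a,b in pt])
sc=[(i,plane(S['scene'],160+p[0]/3.2,165+p[1]/3.2,.08)[:2]) for i,p in enumerate(ps) if p]
P=np.array([t for t in T]+[q for _,q in sc]);A=np.r_[ang,ang[[i for i,_ in sc]]]
f=lambda v:(v[:2]+.064*np.c_[np.cos(A+v[2]),np.sin(A+v[2])]-P).ravel()
for sel in (slice(0,8),slice(8,14),slice(0,14)):
    g=lambda v:f(v).reshape(-1,2)[sel].ravel()
    o=least_squares(g,[.57,.1,.28]);print(o.x[:2],np.degrees(o.x[2]),np.abs(o.fun).max())
ax=o.x
# wing white line: ends in top & scene
wt=[plane(S['top'],170+a/3.2,80+b/3.2,.121)[:2] for a,b in [(195,286),(150,288)]]
ws=[plane(S['scene'],160+a/3.2,165+b/3.2,.121)[:2] for a,b in [(468,251),(514,268)]]
for w in(wt,ws):
    d=w[1]-w[0];print(w,'dir rel',np.degrees(np.arctan2(d[1],d[0])-ax[2]),'from axis',[ (np.degrees(np.arctan2(*(p-ax[:2])[::-1])-ax[2]),np.linalg.norm(p-ax[:2])) for p in w])
E
```

```text
[0.56379062 0.1050888 ] 16.496140127165905 0.0006611403373278091
[0.56408596 0.10649742] 16.42255250956403 0.0006066530793132907
[0.56391225 0.10562233] 16.582706410443894 0.0012452504669766482
[array([0.56110615, 0.12412533]), array([0.56076866, 0.15462794])] dir rel 74.05120470510326 from axis [(np.float64(82.04085314554176), np.float64(0.01871456857644495)), (np.float64(77.08764635282569), np.float64(0.049106328384573086))]
[array([0.56431738, 0.12808803]), array([0.56404782, 0.15738719])] dir rel 73.94442460829282 from axis [(np.float64(72.3841635132999), np.float64(0.0224693512517154)), (np.float64(73.26723902119409), np.float64(0.051765038382349964))]
```

```bash
cat > go.py <<'E'
from h import *
import sys
AX=np.array([.5639,.1056]); YAW=16.5
def to(p,toolx_deg):
    o=r.get_obs(); M=q2R(o['tool_rot']); 
    a=np.radians(toolx_deg); x=np.array([np.cos(a),np.sin(a),0]);y=np.array([0,0,-1.]);T=np.c_[x,y,np.cross(x,y)]
    rv=np.degrees(R.from_matrix(M.T@T).as_rotvec()); d=M.T@(np.array(p)-o['tcp_pos'])*100
    return rv.round(2),d.round(2)
def wingpos(th,back,rad=.042,z=.126): # th console-frame wing angle, deg
    a=np.radians(th+YAW); u=np.array([np.cos(a),np.sin(a)]); n=np.array([-u[1],u[0]])
    return np.r_[AX+rad*u+back*n,z]
def st():
    o=r.get_obs();M=q2R(o['tool_rot']);print('t',round(o['time'],2),'tcp',o['tcp_pos'].round(4),'toolx',np.degrees(np.arctan2(M[1,0],M[0,0])).round(1),'F',o['wrist_force'].round(2),'q',o['qpos'].round(2),'gap',round(o['finger_gap'],3))
E
python3 -c "
from go import *
st();p=wingpos(75,.03,z=.2);print(p,to(p,91.5))"
```

```text
t 0.2 tcp [0.2426 0.5756 0.2602] toolx 67.2 F [-0.02  0.08  0.38] q [-1.14  0.69 -0.19  1.57  0.16  0.9  -0.22] gap 0.998
[0.53281085 0.1468003  0.2       ] (array([-1.000e-02, -2.435e+01, -6.000e-02]), array([-28.24,   6.06, -43.4 ]))
```

Candidates, top view pixels:
- **Start key:** green cap (318,168) or red cap (303,126). I choose the green one.
- **Green mark vs. white marks:** green at (254,147). This is not the green key.
- **Drops:** amber bottles at (356,163), (371,200) and (393,224). The farthest from the base is (356,163).
- **Cup:** steel (174,246), not the purple one at (180,293).
- **Jar:** blue lid at (159,169).

The close crop confirms the selector: the black wing tip is at about (217,170) and the hub at (240,169). It sits in the first click (75°).

```bash
python3 -m jog '[[0,-4,0,-2,0.4,-3.2,0],[0,-8,0,-4,0.9,-6.4,0],[0,-12,0,-6.2,1.3,-9.6,0],[0,-16,0,-8.3,1.8,-12.8,0],[0,-20,0,-10.4,2.2,-16,0]]'; python3 -c "
from go import *
st();p=wingpos(75,.03,z=.2);print(p,to(p,91.5))"
```

```text
time: 0.62
tcp_pos: [0.3502, 0.416, 0.238]
tool_rot: [-0.511, 0.512, 0.488, -0.489]
wrist_force: [0.8, -0.6, 0.4]
finger_gap: 0.642
t 0.62 tcp [0.3502 0.416  0.238 ] toolx 87.4 F [ 0.84 -0.6   0.41] q [-0.76  0.62 -0.31  1.83  0.27  0.73  0.3 ] gap 0.642
[0.53281085 0.1468003  0.2       ] (array([-0.02, -4.12, -0.08]), array([-26.05,   3.83, -19.47]))
```

```bash
python3 -m jog '[[0,-1,0,-3,0.4,-2.2,0],[0,-2,0,-6,0.8,-4.5,0],[0,-3,0,-9,1.2,-6.7,0],[0,-4,0,-12,1.6,-9,0],[0,-4,0,-15,2,-11.2,0]]'; python3 -c "
from go import *
st();p=wingpos(75,.03,z=.2);print(p,to(p,91.5))"
```

```text
time: 1.03
tcp_pos: [0.4562, 0.2592, 0.218]
tool_rot: [0.493, -0.494, -0.506, 0.507]
wrist_force: [0.7, 0.2, 0.4]
finger_gap: 0.268
t 1.03 tcp [0.4562 0.2592 0.218 ] toolx 91.4 F [0.69 0.16 0.39] q [-0.39  0.64 -0.35  1.91  0.34  0.66  0.65] gap 0.268
[0.53281085 0.1468003  0.2       ] (array([-0.02, -0.08, -0.08]), array([-11.42,   1.81,  -7.38]))
```

```bash
python3 -m jog '[[0,0,0,-3,0.5,-2,0],[0,0,0,-6,1,-4,0],[0,0,0,-9,1.4,-6,0],[0,0,0,-11.4,1.8,-7.4,0],[0,0,0,-11.4,1.8,-7.4,0]]'; python3 -c "
from go import *
st();p=wingpos(75,.03,z=.2);print(p,to(p,91.5))
for n in('top','wrist'): save(n+'1',r.snapshot(n))"
```

```text
time: 1.45
tcp_pos: [0.5361, 0.1389, 0.1988]
tool_rot: [0.495, -0.498, -0.502, 0.505]
wrist_force: [-0.2, -1.5, -0.2]
finger_gap: 0.005
t 1.45 tcp [0.5361 0.1389 0.1988] toolx 90.8 F [-0.23 -1.52 -0.16] q [-0.13  0.7  -0.36  1.84  0.38  0.68  0.88] gap 0.005
[0.53281085 0.1468003  0.2       ] (array([-0.  , -0.71, -0.4 ]), array([ 0.79, -0.12,  0.32]))
```

View pics/wrist1.png

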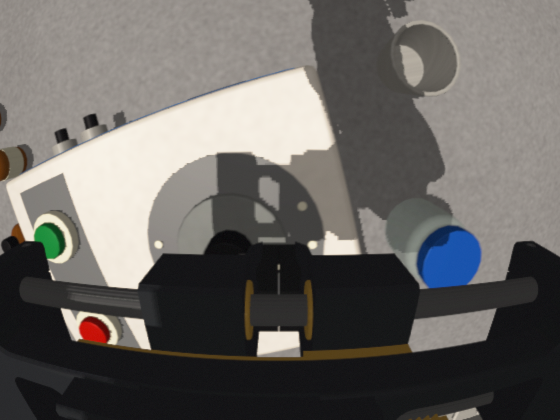

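View pics/top1.png

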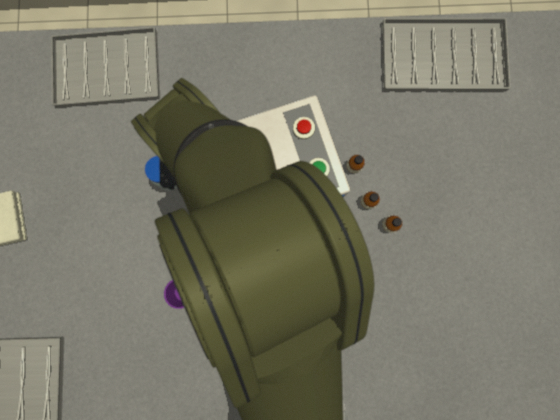

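```bash
python3 -m jog '[[0,-0.7,0,0.8,0,0.3,0],[0,-0.7,0,0.8,0,0.3,0]]'; python3 -c "
from go import *
st();p=wingpos(75,.03,z=.126);print(p,to(p,91.5))
s=r.snapshot('scene');cv2.imwrite('pics/sc1.png',cv2.resize(s['color'][100:350,160:440,::-1],None,fx=2.4,fy=2.4,interpolation=2))"
```

```text
time: 1.72
tcp_pos: [0.5287, 0.1572, 0.2]
tool_rot: [0.491, -0.49, -0.509, 0.51]
wrist_force: [-0.9, -0.1, 0.3]
finger_gap: 0.008
t 1.72 tcp [0.5287 0.1572 0.2   ] toolx 92.2 F [-0.89 -0.08  0.32] q [-0.15  0.69 -0.37  1.84  0.38  0.67  0.87] gap 0.008
[0.53281085 0.1468003  0.126     ] (array([-0.09,  0.73,  0.05]), array([-1.07,  7.39, -0.38]))
```

View pics/sc1.png

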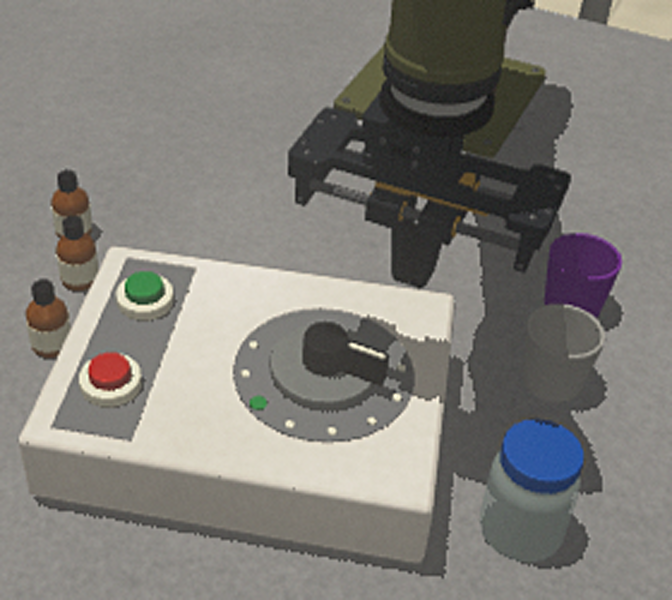

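```bash
python3 -m jog '[[0,0.7,0,-1,1.5,-0.3,0],[0,0.7,0,-1,3,-0.4,0],[0,0.7,0,-1,4.5,-0.4,0],[0,0.7,0,-1,5.5,-0.4,0],[0,0.7,0,-1,5.5,-0.4,0]]';  python3 -c "
from go import *
st();p=wingpos(75,.03,z=.126);print(p,to(p,91.5))"
```

```text
time: 2.18
tcp_pos: [0.5317, 0.1477, 0.1434]
tool_rot: [0.494, -0.492, -0.506, 0.508]
wrist_force: [-0.1, 0.1, 0.4]
finger_gap: 0.006
t 2.18 tcp [0.5317 0.1477 0.1434] toolx 91.7 F [-0.13  0.06  0.42] q [-0.17  0.78 -0.31  1.88  0.43  0.55  0.84] gap 0.006
[0.53281085 0.1468003  0.126     ] (array([-0.26,  0.15, -0.04]), array([-0.09,  1.74, -0.12]))
```

```bash
python3 -m jog '[[0,0,0,0,0.9,0,0],[0,0,0,0,1.7,-0.1,0],[0,0,0,0,1.7,-0.1,0],[0,0,0,0,1.7,-0.5,0],[0,0,0,0,1.7,-0.8,0]]';  python3 -m jog '[[0,0,0,0,0,0,0]]'; python3 -c "
from go import *
st();p=wingpos(75,.02);print(p,to(p,91.5))
s=r.snapshot('scene');cv2.imwrite('pics/sc2.png',cv2.resize(s['color'][150:350,200:440,::-1],None,fx=3,fy=3,interpolation=2))"
```

```text
time: 2.6
tcp_pos: [0.5403, 0.148, 0.1267]
tool_rot: [0.494, -0.492, -0.506, 0.508]
wrist_force: [0.7, 0.4, 0.6]
finger_gap: 0.006
time: 2.68
tcp_pos: [0.5415, 0.1481, 0.1271]
tool_rot: [0.493, -0.492, -0.507, 0.507]
wrist_force: [-0.3, -0.0, 0.7]
finger_gap: 0.006
t 2.68 tcp [0.5415 0.1481 0.1271] toolx 91.6 F [-0.28 -0.    0.68] q [-0.17  0.81 -0.3   1.86  0.44  0.53  0.83] gap 0.006
[0.54280742 0.14706207 0.126     ] (array([-0.11,  0.11,  0.01]), array([-0.11,  0.11, -0.12]))
```

View pics/sc2.png

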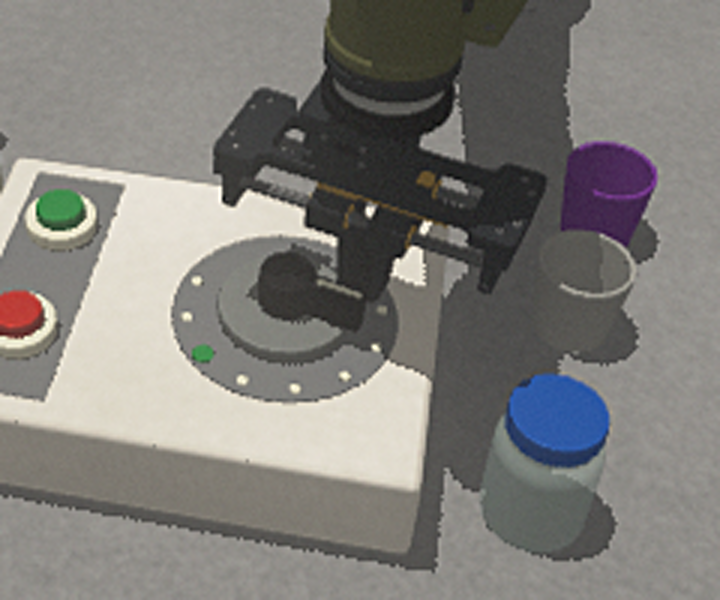

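```bash
cat > plan.py <<'E'
from go import *
import sys
back=float(sys.argv[1])
st()
for th in map(float,sys.argv[2:]):
    a,b=to(wingpos(th,back),th+YAW);print(th,a,b)
E
python3 plan.py .015 75 71 67 63 59 56
```

```text
t 2.73 tcp [0.5413 0.1481 0.1272] toolx 91.6 F [ 0.58 -0.09  0.37] q [-0.17  0.81 -0.3   1.86  0.44  0.53  0.83] gap 0.005
75.0 [-0.12  0.11  0.01] [-0.11  0.12 -0.65]
71.0 [-0.12  4.11  0.  ] [-0.01  0.12 -0.94]
67.0 [-0.12  8.11 -0.  ] [ 0.06  0.12 -1.25]
63.0 [-1.200e-01  1.211e+01 -1.000e-02] [ 0.11  0.12 -1.55]
59.0 [-1.200e-01  1.611e+01 -1.000e-02] [ 0.14  0.12 -1.86]
56.0 [-1.200e-01  1.911e+01 -1.000e-02] [ 0.15  0.12 -2.1 ]
```

```bash
python3 -m jog '[[0,0,0,-0.1,0.1,-0.4,0],[0,2,0,-0.1,0.1,-0.7,0],[0,4,0,0,0.1,-0.9,0],[0,8,0,0.1,0.1,-1.2,0],[0,12,0,0.1,0.1,-1.5,0]]'; python3 plan.py .015 63 59 57 55; python3 -c "
from go import *
s=r.snapshot('scene');cv2.imwrite('pics/sc3.png',cv2.resize(s['color'][180:310,240:380,::-1],None,fx=4,fy=4,interpolation=2))"
```

```text
time: 3.15
tcp_pos: [0.5559, 0.1497, 0.1261]
tool_rot: [0.545, -0.544, -0.45, 0.452]
wrist_force: [-2.3, 0.6, 0.3]
finger_gap: 0.006
t 3.15 tcp [0.5559 0.1497 0.1261] toolx 79.3 F [-2.3   0.61  0.28] q [-0.2   0.82 -0.25  1.82  0.36  0.55  0.7 ] gap 0.006
63.0 [-0.19 -0.18 -0.03] [ 0.01  0.01 -0.09]
59.0 [-0.18  3.82 -0.04] [ 0.11  0.01 -0.39]
57.0 [-0.18  5.82 -0.04] [ 0.15  0.01 -0.54]
55.0 [-0.18  7.82 -0.05] [ 0.18  0.01 -0.69]
```

View pics/sc3.png

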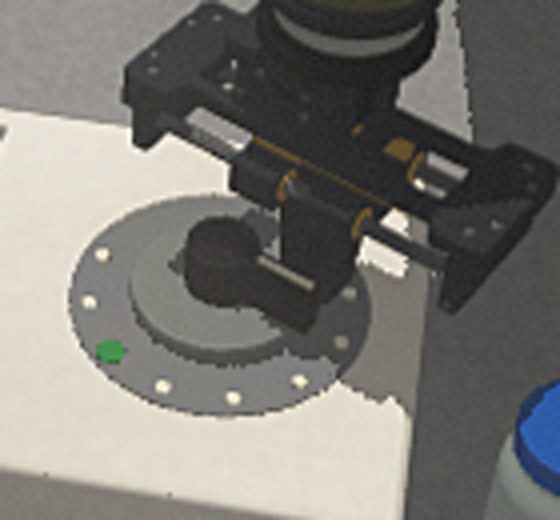

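Contact is made with 2.3 N, and the wing is turning with the finger.

```bash
python3 -m jog '[[0,2,0,0.1,0,-0.25,0],[0,4,0,0.1,0,-0.4,0],[0,6,0,0.15,0,-0.55,0],[0,6,0,0.15,0,-0.55,0]]'; python3 plan.py .015 57 55 53 49 45 41 37; python3 -c "
from go import *
s=r.snapshot('scene');cv2.imwrite('pics/sc4.png',cv2.resize(s['color'][180:310,240:380,::-1],None,fx=4,fy=4,interpolation=2))"
```

```text
time: 3.53
tcp_pos: [0.5631, 0.1504, 0.1263]
tool_rot: [0.569, -0.568, -0.421, 0.421]
wrist_force: [-0.1, -0.0, 0.2]
finger_gap: 0.003
t 3.53 tcp [0.5631 0.1504 0.1263] toolx 73.0 F [-0.07 -0.    0.21] q [-0.21  0.83 -0.23  1.8   0.32  0.55  0.64] gap 0.003
57.0 [-0.05 -0.45  0.01] [-0.07  0.03  0.15]
55.0 [-0.05  1.55  0.01] [-0.02  0.03  0.  ]
53.0 [-0.05  3.55  0.01] [ 0.03  0.03 -0.14]
49.0 [-0.05  7.55  0.01] [ 0.1   0.03 -0.45]
45.0 [-0.05 11.55  0.  ] [ 0.16  0.03 -0.75]
41.0 [-0.05 15.55  0.  ] [ 0.19  0.03 -1.06]
37.0 [-0.05 19.55  0.  ] [ 0.2   0.03 -1.37]
```

View pics/sc4.png

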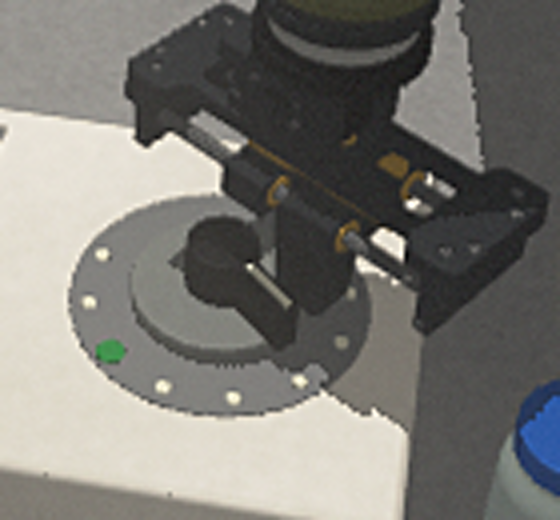

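Snapped into the second click; force is back to zero. On to the third.

```bash
python3 -m jog '[[0,4,0,0,0,-0.2,0],[0,8,0,0.1,0,-0.45,0],[0,12,0,0.15,0,-0.75,0],[0,16,0,0.2,0,-1.05,0],[0,19.5,0,0.2,0,-1.35,0]]'; python3 plan.py .015 37 33 29 27 26 25
```

```text
time: 4.0
tcp_pos: [0.5757, 0.1489, 0.1263]
tool_rot: [0.632, -0.631, -0.318, 0.319]
wrist_force: [-1.5, 1.3, 1.6]
finger_gap: 0.003
t 4.0 tcp [0.5757 0.1489 0.1263] toolx 53.5 F [-1.55  1.33  1.58] q [-0.25  0.83 -0.14  1.77  0.2   0.56  0.42] gap 0.003
37.0 [-0.14  0.03 -0.05] [ 0.02  0.03 -0.13]
33.0 [-0.14  4.03 -0.05] [ 0.12  0.03 -0.42]
29.0 [-0.14  8.03 -0.06] [ 0.19  0.03 -0.73]
27.0 [-0.14 10.03 -0.06] [ 0.22  0.03 -0.88]
26.0 [-0.14 11.03 -0.06] [ 0.23  0.03 -0.96]
25.0 [-0.14 12.03 -0.06] [ 0.24  0.03 -1.03]
```

```bash
python3 -m jog '[[0,4,0,0.1,0,-0.4,0],[0,8,0,0.2,0,-0.7,0],[0,10,0,0.2,0,-0.9,0],[0,11,0,0.25,0,-1,0],[0,11,0,0.25,0,-1,0]]'; python3 plan.py .015 27 25 21 17 13 9 7; python3 -c "
from go import *
s=r.snapshot('scene');cv2.imwrite('pics/sc5.png',cv2.resize(s['color'][180:310,240:380,::-1],None,fx=4,fy=4,interpolation=2))"
```

```text
time: 4.42
tcp_pos: [0.5854, 0.1447, 0.1262]
tool_rot: [0.659, -0.658, -0.256, 0.257]
wrist_force: [-0.3, -1.2, -0.3]
finger_gap: 0.005
t 4.42 tcp [0.5854 0.1447 0.1262] toolx 42.5 F [-0.33 -1.24 -0.29] q [-0.26  0.84 -0.1   1.74  0.13  0.57  0.3 ] gap 0.005
27.0 [-0.11 -0.96 -0.07] [-0.06  0.02  0.15]
25.0 [-0.1   1.04 -0.07] [-0.    0.02  0.  ]
21.0 [-0.1   5.04 -0.07] [ 0.08  0.02 -0.3 ]
17.0 [-0.1   9.04 -0.08] [ 0.15  0.02 -0.6 ]
13.0 [-0.1  13.04 -0.08] [ 0.2   0.02 -0.91]
9.0 [-0.09 17.04 -0.08] [ 0.22  0.02 -1.22]
7.0 [-0.09 19.04 -0.09] [ 0.23  0.02 -1.38]
```

View pics/sc5.png

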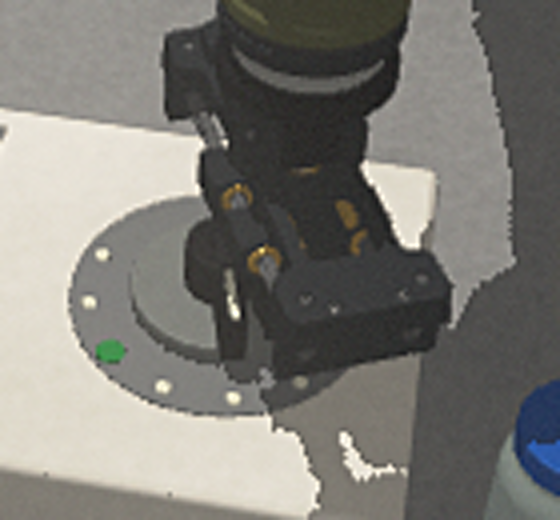

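The wing now points at the 15° mark at crop pixel (233,398), the third click. On to the fourth.

```bash
python3 -m jog '[[0,4,0,0.1,0,-0.25,0],[0,8,0,0.15,0,-0.5,0],[0,12,0,0.2,0,-0.8,0],[0,16,0,0.2,0,-1.1,0],[0,19,0,0.2,0,-1.4,0]]'; python3 plan.py .015 7 3 1 -1 -3 -5
```

```text
time: 4.88
tcp_pos: [0.5959, 0.1371, 0.1262]
tool_rot: [0.693, -0.691, -0.143, 0.145]
wrist_force: [0.1, 1.5, 0.4]
finger_gap: 0.008
t 4.88 tcp [0.5959 0.1371 0.1262] toolx 23.5 F [0.12 1.51 0.4 ] q [-0.29  0.85 -0.01  1.72  0.01  0.58  0.1 ] gap 0.008
7.0 [-0.18  0.03 -0.1 ] [ 0.01  0.02 -0.11]
3.0 [-0.18  4.03 -0.11] [ 0.11  0.02 -0.41]
1.0 [-0.18  6.03 -0.11] [ 0.15  0.02 -0.56]
-1.0 [-0.18  8.03 -0.11] [ 0.18  0.02 -0.71]
-3.0 [-0.17 10.03 -0.12] [ 0.21  0.02 -0.86]
-5.0 [-0.17 12.03 -0.12] [ 0.23  0.02 -1.02]
```

```bash
python3 -m jog '[[0,4,0,0.1,0,-0.4,0],[0,8,0,0.2,0,-0.7,0],[0,10,0,0.2,0,-0.85,0],[0,11,0,0.2,0,-0.95,0],[0,11,0,0.2,0,-0.95,0]]'; python3 plan.py .015 -3 -5 -9 -13 -17 -21; python3 -c "
from go import *
s=r.snapshot('scene');cv2.imwrite('pics/sc6.png',cv2.resize(s['color'][180:310,240:380,::-1],None,fx=4,fy=4,interpolation=2))"
```

```text
time: 5.3
tcp_pos: [0.6014, 0.1287, 0.1261]
tool_rot: [0.704, -0.702, -0.076, 0.078]
wrist_force: [0.4, -0.1, 0.6]
finger_gap: 0.006
t 5.3 tcp [0.6014 0.1287 0.1261] toolx 12.5 F [ 0.35 -0.11  0.63] q [-0.3   0.85  0.04  1.71 -0.05  0.58 -0.02] gap 0.006
-3.0 [-0.13 -0.95 -0.15] [0.01 0.01 0.13]
-5.0 [-0.13  1.05 -0.15] [ 0.07  0.01 -0.02]
-9.0 [-0.13  5.05 -0.15] [ 0.15  0.01 -0.31]
-13.0 [-0.12  9.05 -0.16] [ 0.22  0.01 -0.62]
-17.0 [-0.12 13.05 -0.16] [ 0.27  0.01 -0.93]
-21.0 [-0.11 17.05 -0.17] [ 0.29  0.01 -1.24]
```

View pics/sc6.png

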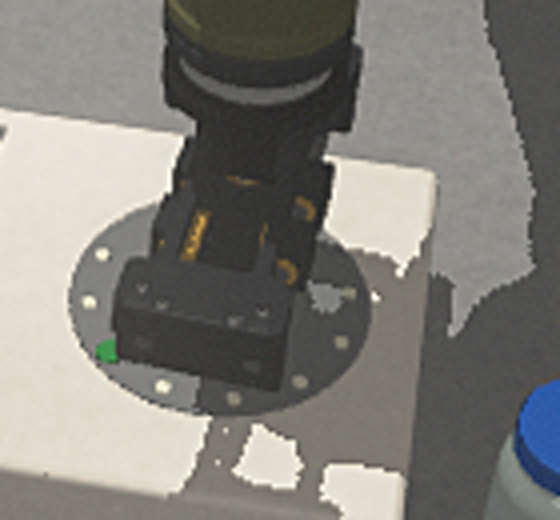

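```bash
python3 -c "
from go import *
a=r.snapshot('top')['color'][110:230,180:300];b=r.snapshot('wrist')['color']
cv2.imwrite('pics/w6.png',np.hstack([cv2.resize(a,(420,420)),b])[:,:,::-1][:,:800])" ; python3 -c "
import cv2;i=cv2.imread('pics/w6.png');print(i.shape)"
```

```text
(420, 800, 3)
```

View pics/w6.png

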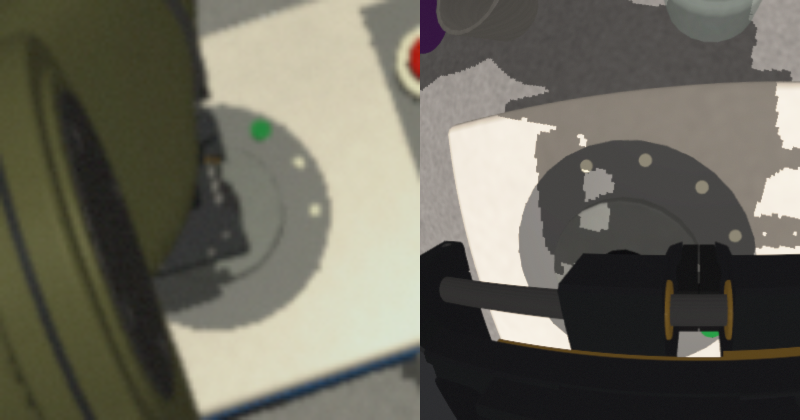

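The view is blocked, but the force dropped from 1.5 N to zero just as it did at the earlier snaps. I'll continue in smaller steps toward -36° (halfway is -30°, and the run fails past -60°).

```bash
python3 -m jog '[[0,3,0,0.1,0,-0.15,0],[0,6,0,0.15,0,-0.4,0],[0,9,0,0.2,0,-0.6,0],[0,13,0,0.25,0,-0.9,0],[0,16,0,0.3,0,-1.2,0]]'; python3 plan.py .015 -21 -25 -29 -31 -33 -35
```

```text
time: 5.87
tcp_pos: [0.6064, 0.1194, 0.1261]
tool_rot: [0.708, -0.705, 0.023, -0.02]
wrist_force: [-0.8, 1.7, 0.9]
finger_gap: 0.005
t 5.87 tcp [0.6064 0.1194 0.1261] toolx -3.5 F [-0.81  1.67  0.89] q [-0.32  0.86  0.1   1.7  -0.15  0.59 -0.19] gap 0.005
-21.0 [-0.21  1.01 -0.24] [ 0.07  0.01 -0.21]
-25.0 [-0.2   5.01 -0.25] [ 0.16  0.   -0.51]
-29.0 [-0.19  9.01 -0.26] [ 0.22  0.   -0.81]
-31.0 [-0.19 11.01 -0.26] [ 0.25  0.   -0.96]
-33.0 [-0.18 13.01 -0.26] [ 0.27  0.   -1.12]
-35.0 [-0.18 15.01 -0.27] [ 0.29  0.   -1.27]
```

```bash
python3 -m jog '[[0,3,0,0.1,0,-0.35,0],[0,6,0,0.2,0,-0.6,0],[0,9,0,0.2,0,-0.8,0],[0,11,0,0.25,0,-0.95,0],[0,12,0,0.25,0,-1.05,0]]'; python3 -m jog '[[0,0,0,0,0,0,0]]'; python3 plan.py .015 -31 -33 -34 -35 -36
```

```text
time: 6.28
tcp_pos: [0.6082, 0.1087, 0.126]
tool_rot: [0.702, -0.699, 0.097, -0.094]
wrist_force: [0.1, -0.1, -0.2]
finger_gap: 0.004
time: 6.37
tcp_pos: [0.6081, 0.1082, 0.126]
tool_rot: [0.702, -0.7, 0.097, -0.094]
wrist_force: [-0.1, 0.2, -0.5]
finger_gap: 0.003
t 6.37 tcp [0.6081 0.1082 0.126 ] toolx -15.5 F [-0.06  0.19 -0.53] q [-0.34  0.86  0.16  1.7  -0.22  0.6  -0.32] gap 0.003
-31.0 [-0.12 -1.04 -0.29] [-0.02 -0.    0.14]
-33.0 [-0.11  0.96 -0.29] [ 0.04 -0.   -0.01]
-34.0 [-0.11  1.96 -0.29] [ 0.06 -0.   -0.08]
-35.0 [-0.11  2.96 -0.29] [ 0.08 -0.01 -0.15]
-36.0 [-0.1   3.96 -0.29] [ 0.1  -0.01 -0.23]
```

The force dropped at about -32°, so it snapped. Backing off, lifting and looking.

```bash
python3 -m jog '[[0,0,0,0,0,0.8,0],[0,0,0,0,0,1.5,0],[0,0,0,0,-2,1.5,0],[0,0,0,0,-5,1.5,0],[0,0,0,0,-8,1.5,0]]'; python3 -m jog '[[0,0,0,-3,-1,3,0],[0,0,0,-6,-1,6,0],[0,0,0,-9,-1,9,0],[0,0,0,-9,-1,9,0]]'; python3 -c "
from go import *
st();s=r.snapshot('scene');cv2.imwrite('pics/sc7.png',cv2.resize(s['color'][100:350,160:440,::-1],None,fx=2.4,fy=2.4,interpolation=2))"
```

```text
time: 6.78
tcp_pos: [0.6118, 0.1237, 0.206]
tool_rot: [0.702, -0.7, 0.097, -0.092]
wrist_force: [1.0, 0.8, 0.2]
finger_gap: 0.009
time: 7.12
tcp_pos: [0.5437, 0.2456, 0.2168]
tool_rot: [0.705, -0.698, 0.094, -0.086]
wrist_force: [-1.1, 1.2, -0.7]
finger_gap: 0.003
t 7.12 tcp [0.5437 0.2456 0.2168] toolx -14.6 F [-1.12  1.18 -0.67] q [-0.61  0.72  0.21  1.71 -0.23  0.75 -0.54] gap 0.003
```

View pics/sc7.png

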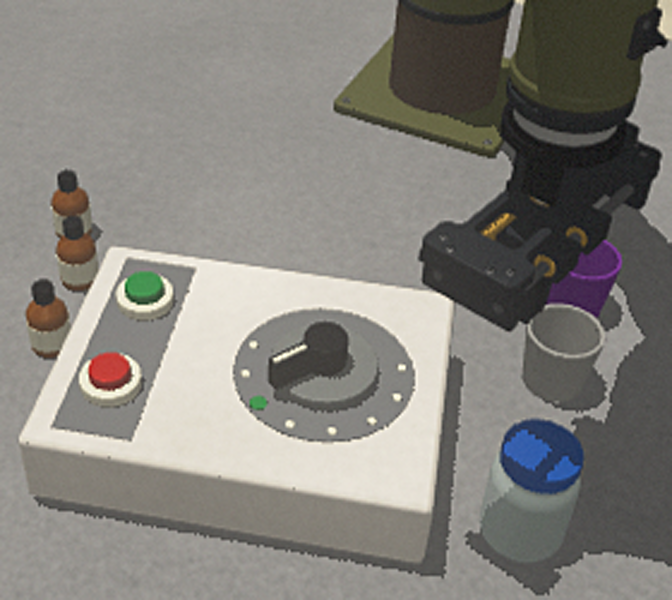

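```bash
python3 -c "
from go import *
s=r.snapshot('scene')
for th in(-15,-45,-75):
    a=np.radians(th+YAW);u=np.array([np.cos(a),np.sin(a)])
    print(th,[np.round((np.array(proj(s,np.r_[AX+k*u,.121]))-[160,100])*2.4) for k in(.02,.052)])"
```

```text
-15 [array([315., 350.]), array([298., 377.])]
-45 [array([305., 344.]), array([271., 360.])]
-75 [array([300., 335.]), array([260., 336.])]
```

The selector is at -45°, the fifth click: the line in the picture runs (305,345) to (273,358), and I predicted (305,344) to (271,360). Now the green key.

```bash
python3 -c "
from go import *
from m import S
s=S['top'];print(plane(s,318,167.8,.0985))
st();print(to([.5637,-.067,.19],-15))"
```

```text
[ 0.56298565 -0.06580516  0.0985    ]
t 7.22 tcp [0.5473 0.2388 0.2168] toolx -15.0 F [ 0.46 -0.32  0.37] q [-0.61  0.72  0.22  1.71 -0.22  0.75 -0.54] gap 0.006
(array([-0.17,  0.01, -0.51]), array([  9.52,   2.5 , -29.12]))
```

```bash
python3 -m jog '[[0,0,0,1.2,0,-3.6,0],[0,0,0,2.4,0,-7.2,0],[0,0,0,3.6,0,-10.8,0],[0,0,0,4.8,0.5,-14.5,0],[0,0,0,6,0.5,-18,0]]'; python3 -c "
from go import *
st();print(to([.563,-.0665,.19],-15))"
```

```text
time: 7.63
tcp_pos: [0.5587, 0.0453, 0.2102]
tool_rot: [0.702, -0.7, 0.096, -0.09]
wrist_force: [0.2, -1.2, -0.3]
finger_gap: 0.003
t 7.63 tcp [0.5587 0.0453 0.2102] toolx -15.1 F [ 0.21 -1.19 -0.31] q [-0.27  0.68  0.18  1.82 -0.19  0.66 -0.24] gap 0.003
(array([-0.06, -0.12, -0.51]), array([  3.35,   1.98, -10.68]))
```

```bash
python3 -m jog '[[0,0,0,1.2,0.5,-3.6,0],[0,0,0,2.3,1,-7.2,0],[0,0,0,3.3,1.5,-10.7,0],[0,0,0,3.3,2,-10.7,0],[0,0,0,3.3,2,-10.7,0]]';python3 -m jog '[[0,0,0,0,0,0,0],[0,0,0,0,0,0,0]]'; python3 -c "
from go import *
st();print(to([.563,-.0665,.126],-15))
s=r.snapshot('scene');cv2.imwrite('pics/sc8.png',cv2.resize(s['color'][100:350,130:410,::-1],None,fx=2.4,fy=2.4,interpolation=2))"
```

```text
time: 8.05
tcp_pos: [0.5617, -0.0719, 0.1891]
tool_rot: [-0.7, 0.701, -0.099, 0.092]
wrist_force: [0.9, 1.0, -0.4]
finger_gap: 0.002
time: 8.22
tcp_pos: [0.5618, -0.0722, 0.189]
tool_rot: [-0.7, 0.701, -0.099, 0.093]
wrist_force: [0.4, 0.5, -0.7]
finger_gap: 0.007
t 8.22 tcp [ 0.5618 -0.0722  0.189 ] toolx -15.6 F [ 0.41  0.52 -0.7 ] q [-0.04  0.72  0.15  1.82 -0.17  0.63 -0.07] gap 0.007
(array([ 0.13, -0.6 , -0.55]), array([0.02, 6.3 , 0.59]))
```

View pics/sc8.png

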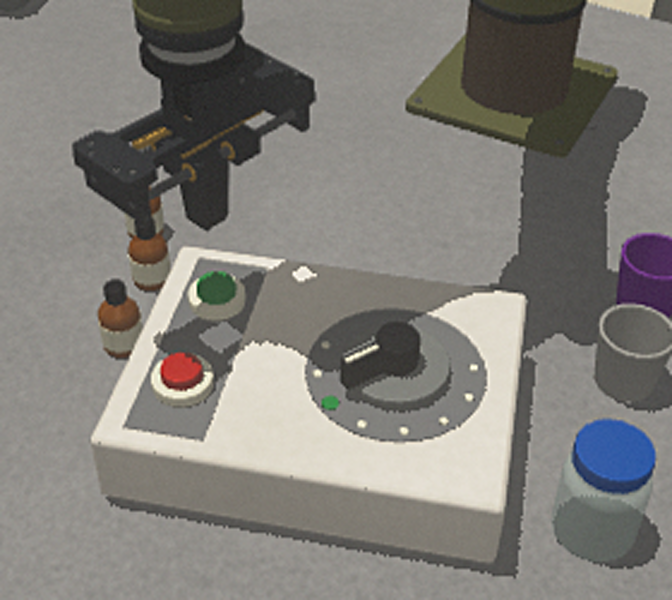

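The fingertips are above the green key. The selector still points at the green mark, and the red key is clear.

```bash
python3 -m jog '[[0,0,0,0,1.5,0.5,0],[0,0,0,0,3,0.6,0],[0,0,0,0,4.5,0.6,0],[0,0,0,0,5.8,0.6,0],[0,0,0,0,5.8,0.6,0]]';python3 -m jog '[[0,0,0,0,0.3,0,0],[0,0,0,0,0.6,0,0],[0,0,0,0,0.6,0,0]]'; python3 -c "
from go import *
st();print(to([.563,-.0665,.115],-15))
s=r.snapshot('scene');cv2.imwrite('pics/sc9.png',cv2.resize(s['color'][170:290,160:320,::-1],None,fx=4,fy=4,interpolation=2))"
```

```text
time: 8.68
tcp_pos: [0.5619, -0.0638, 0.1293]
tool_rot: [-0.701, 0.701, -0.099, 0.09]
wrist_force: [0.2, 1.4, -0.9]
finger_gap: 0.007
time: 8.93
tcp_pos: [0.5622, -0.0628, 0.1235]
tool_rot: [0.701, -0.701, 0.099, -0.09]
wrist_force: [-0.3, 0.8, 1.9]
finger_gap: 0.004
t 8.93 tcp [ 0.5622 -0.0628  0.1235] toolx -15.3 F [-0.3   0.79  1.9 ] q [-0.04  0.82  0.12  1.85 -0.18  0.49 -0.06] gap 0.004
(array([ 0.06, -0.31, -0.73]), array([ 0.19,  0.85, -0.33]))
```

View pics/sc9.png

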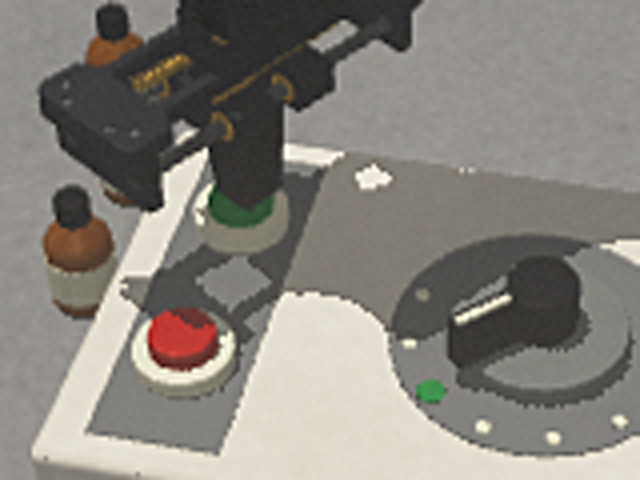

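```bash
python3 -m jog '[[0,0,0,0.1,0.3,-0.2,0],[0,0,0,0.1,0.5,-0.3,0],[0,0,0,0.1,0.7,-0.3,0],[0,0,0,0.1,0.7,-0.3,0]]'; python3 -c "
from go import *
st()
s=r.snapshot('scene');cv2.imwrite('pics/sc10.png',cv2.resize(s['color'][170:290,160:320,::-1],None,fx=4,fy=4,interpolation=2))"
```

```text
time: 9.32
tcp_pos: [0.5631, -0.0659, 0.1184]
tool_rot: [0.701, -0.7, 0.098, -0.091]
wrist_force: [-1.7, 3.2, 11.3]
finger_gap: 0.008
t 9.32 tcp [ 0.5631 -0.0659  0.1184] toolx -15.3 F [-1.68  3.25 11.35] q [-0.03  0.83  0.11  1.86 -0.19  0.48 -0.05] gap 0.008
```

View pics/sc10.png

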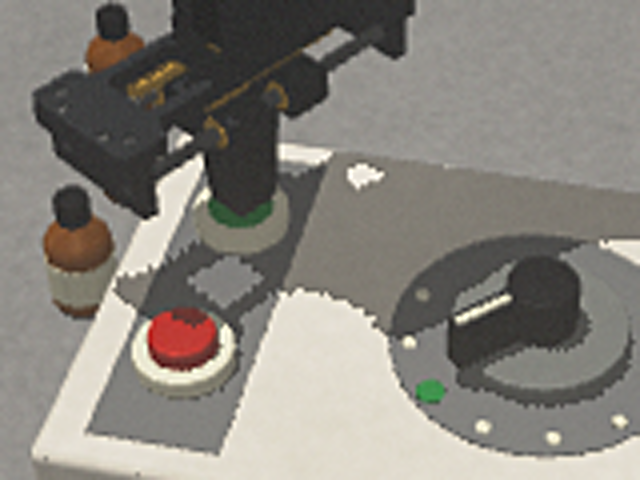

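The key has bottomed: 11 N against its 4 N spring, and the cap has visibly sunk. Releasing straight up and retracting.

```bash
python3 -m jog '[[0,0,0,0,-1,0,0],[0,0,0,0,-3,0,0],[0,0,0,0,-6,0,0],[0,0,0,0,-9,0,0],[0,0,0,0,-12,0,0]]'; python3 -m jog '[[0,0,0,-2,0,0,0],[0,0,0,-4,0,0,0],[0,0,0,-6,0,0,0],[0,0,0,-9,0,0,0],[0,0,0,-9,0,0,0]]';python3 -m jog '[[0,0,0,0,0,0,0],[0,0,0,0,0,0,0],[0,0,0,0,0,0,0]]'; python3 -c "
from m import *
from go import st
st();s=r.snapshot('scene');cv2.imwrite('pics/sc11.png',cv2.resize(s['color'][100:350,130:430,::-1],None,fx=2.4,fy=2.4,interpolation=2))
for n,x in(('scene',s),('top',r.snapshot('top'))):
    for k,q in(('old',S[n]),('new',x)):
        print(n,k,'green',blobs(q,lambda h,S,v:(abs(h-65)<20)&(S>110)&(v>50)),'blue',blobs(q,lambda h,S,v:(abs(h-112)<10)&(S>170)&(v>60),30),'red',blobs(q,lambda h,S,v:((h<5)|(h>175))&(S>180)&(v>90)))
"
```

```text
time: 9.78
tcp_pos: [0.5639, -0.0671, 0.2397]
tool_rot: [0.701, -0.701, 0.099, -0.091]
wrist_force: [0.5, -0.2, 0.2]
finger_gap: 0.003
time: 10.2
tcp_pos: [0.4704, -0.0427, 0.2406]
tool_rot: [0.701, -0.701, 0.102, -0.088]
wrist_force: [-1.1, 0.2, -0.0]
finger_gap: 0.005
time: 10.45
tcp_pos: [0.4713, -0.0432, 0.2408]
tool_rot: [-0.701, 0.701, -0.101, 0.089]
wrist_force: [-0.5, 0.2, -0.1]
finger_gap: 0.004
t 10.45 tcp [ 0.4713 -0.0432  0.2408] toolx -15.4 F [-0.48  0.19 -0.08] q [-0.11  0.54  0.17  2.03 -0.15  0.6  -0.11] gap 0.004
scene old green [([219.1, 218.3], 130), ([267.1, 267.2], 28)] blue [([504.3, 99.9], 861), ([550.9, 111.1], 395), ([386.3, 287.4], 597)] red [([204.0, 252.5], 82)]
scene new green [([219.1, 218.3], 134), ([267.1, 267.3], 27)] blue [([504.3, 99.9], 863), ([550.8, 111.1], 399), ([386.3, 287.4], 612)] red [([204.2, 252.6], 100)]
top old green [([254.0, 146.7], 22), ([318.0, 167.8], 144)] blue [([158.1, 169.0], 504)] red [([303.5, 126.2], 135)]
top new green [([253.9, 146.8], 23)] blue [([158.1, 169.0], 502)] red []
```

View pics/sc11.png

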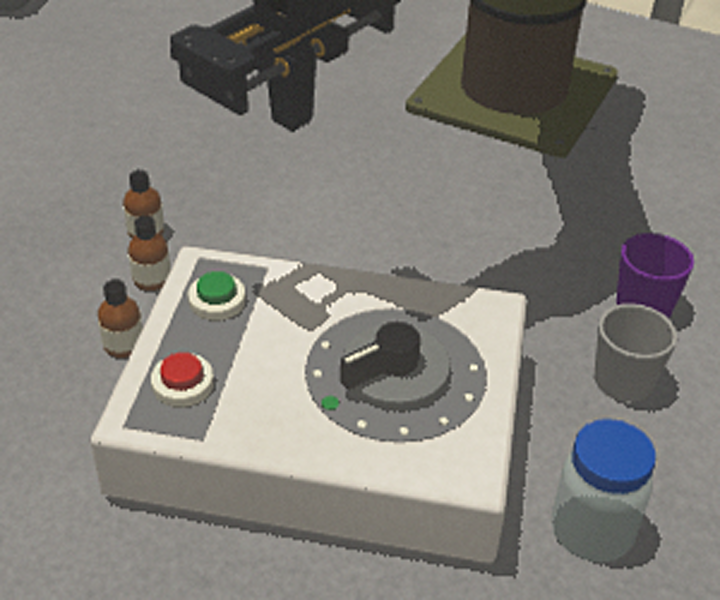

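The green key is back up (same pixel as before), the selector is at the green mark, and the jar, cup and bottle haven't moved. Handing in.

```bash
python3 -c "
from h import *
print(r.hand_in())"
```

```text
the job is handed in; nothing more can be done
None
```

The suction unit is set and handed in: the selector rests in the fifth click at the green mark, and the green start key was pressed and let go. The hand-in gave no verdict.

- **Selector:** I pushed the wing with the closed fingertips from the first click to the fifth, one click at a time. Contact force stayed near 2–3 N in the readings between moves. The last picture before the key press has the wing's white line within about 2 pixels of where the fifth click should put it. It still pointed there in the final picture.
- **Start key:** I pressed it until the wrist force reached 11 N, which means it was fully down. Afterwards the green cap was back at its starting pixel.
- **Nothing else disturbed:** The red cap and the jar's lid are at their starting pixels to within 0.2 px. The cup and dropper bottle look unmoved and upright, but I checked those two only by eye. The gripper is clear of everything.
- **Views that were blocked:** The arm hid the wing from the cameras during the fourth click, so I judged that snap by the force drop alone. At the end it also hid both keys from the top camera, so the final key check comes from the scene camera only.

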